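# Park the sectioning saw's arm and slide the loaded chuck home

## Task

Load the small sectioning saw for its next cut: swing its counterweighted specimen arm up and over past its balance point and let it down gently on its back stop, so that it stays open by itself with your hand off it. Then slide the clamp chuck that holds the stone chip (the one with the T-shaped tongue) down the channel of the parked arm, past the stiff spring ball until it clicks and is fully home, without ramming the end stop, and let go; the arm must stay parked. Leave the other things on the bench where they are.

Things in the scene. Friction and masses are not known exactly. Their poses are not given: they have to be found in the camera images.
- hinge (a point): Sectioning saw: white motor housing 140 x 300 x 176 mm high, with a 75 mm upright blade over a clear pan before it. This point is on the specimen arm's hinge axis, 150 mm up, at mid-width of the arm. x = hinge axis, pointing from arm to housing (roughly away from the robot); z up; y along the arm when it is down. The housing begins 38 mm along +x, the base plate reaches 70 mm along -x.
- swingarm (a joint): Arm angle about the hinge's x, rad: 0 = down, level along the hinge's +y; grows as it is lifted; 1.885 = parked on its back stop, 18 degrees past upright. The counterweight is set differently each time: the balance point lies between 0.7 and 1.2 rad; short of it the arm drops shut, beyond it it falls back and slams if let go. Lifting takes 1 to 4 N; parked, 1.5 N at the handle starts it back.
- handle (a point): On the axis of the arm's black round handle bar, 14 mm thick, which stands out of the arm's side towards the robot, parallel to the hinge axis, from 20 to 88 mm along the hinge's -x; this point is at 55 mm. Axes = the arm's: x = hinge x, y = along the arm to its free end, z = its top side when down. From the hinge axis it lies 160 mm along the arm's y and 23 mm along its z.
- slot (a point): Point fixed to the arm where chuck_mid comes (within 2 mm) when the chuck is home: 140 mm along the arm's y, -6 mm along its z from the hinge. Axes = the arm's. With the chuck home its z lies along the arm's +y, its y along the arm's -z, its x along the arm's x. Parked, the arm's y points up, leaning 18 degrees back past upright.
- mouth (a point): Centre of the open end of the chuck channel near the arm's free end (172 mm along y, 20 mm along z from the hinge); axes = the arm's. The channel is an aluminium C-section along the arm's y, inside 26 mm wide (x) and 10 mm deep (z); lips 4 mm thick on its -z side leave a 16 mm gap. Two flared cheeks stand 12 mm beyond the mouth. The end stop is 58 mm inside. Parked, the mouth looks up.
- ball_seat (a point): Stiff sprung steel ball in the channel's back (+z) face, 37 mm inside the mouth, standing 3.5 mm out. The tongue's ramp meets it about 15 mm before home; from there the push needed grows to 8 to 19 N and stays until the last millimetre, where the ball drops into the notch (the push falls off: a click) and holds the chuck. Its weight does not carry it over the ball. Axes = the arm's.
- end_stop: Steel block closing the channel's inner end, a hard stop, 38 x 10 x 20 mm; origin at its middle, axes = the arm's; its face is 114 mm along the arm's y from the hinge. The tongue's lower tip rests on it when the chuck is home; more than about 25 N on it is ramming.
- chuck_mid (a point): Centre, 30 mm up, of the clamp chuck's steel block, 32 x 30 x 60 mm (x, y, z up), on its foot, 0.2 to 0.35 kg. T tongue on its -y side. On +y, below 30 mm height, two jaws hold a brown stone chip out to y = 43 mm, with a thin screw across them. Grip the block across x (32 mm) on its upper half, about 15 mm above this point. Axes = the chuck's.
- tongue (a point): Lower tip of the chuck's T tongue, 26 mm along -y from the block's middle and 4 mm above the foot; axes = the chuck's. The tongue is 24 mm wide (x), 8 mm thick (y -30 to -22 mm), 54 mm long (z), on a 12 mm wide neck. Its lower end is thinned by a 16 degree ramp, 13 mm long, on the -y side; a 14 mm notch crosses that side from 20 mm above this point.
- round_chuck: Bystander: the other chuck, same block but with a round holder and no tongue; origin at its foot.
- dressing_stick: Bystander: white abrasive stick 75 x 13 x 13 mm.
- spare_weights: Bystander: two stacked steel discs, 44 mm across, 19 mm high.
- jar: Bystander: amber jar with a white lid, 60 mm across, 75 mm high.
- dropper_bottle: Bystander: small amber dropper bottle, 36 mm across, 93 mm high.
- slide_box: Bystander: red and brown slide box 85 x 150 x 34 mm.
- hex_driver: Bystander: screwdriver with a black handle, 160 mm long.
Things that resemble listed ones, but are neither listed nor needed, are in the scene too. Leave any blue look-alike of the part that bears chuck_mid alone.

How it is judged (in metres and radians):
On the way:
1. the specimen arm rests on its back stop by itself, with the hand off it and the chuck not yet in it (value of joint swingarm above 1.82 rad and contact force between anything else and swingarm below 0.3 N and distance between chuck_mid and slot above 0.06 m), for 0.3 s.
At the end, for the whole second after the job is handed in: The arm is parked (joint above 1.82 rad) and still; the chuck is fully home in its channel: its centre within 3.5 mm of the slot point and not more than 2 mm short of home along the channel, in line with it within 0.08 rad, at rest (value of joint swingarm above 1.82 rad and distance between chuck_mid and slot below 0.0035 m and y of chuck_mid in the frame of slot below 0.002 m and angle between the z axis of chuck_mid and the y axis of slot, either way round below 0.08 rad and linear speed of chuck below 0.02 m/s and velocity of joint swingarm between -0.05 and 0.05 rad/s); the robot touches nothing.
It fails at once if the arm is flung or slams (faster than 2 rad/s) (velocity of joint swingarm above 2 rad/s or velocity of joint swingarm below -2 rad/s).
It fails at once if the chuck is rammed on the end stop with more than 25 N (contact force between chuck and end_stop above 25 N).
It fails at once if a bystander is moved by more than 15 mm (distance of any of round_chuck, dressing_stick, spare_weights, jar, dropper_bottle, slide_box, hex_driver from where it was at the start of the episode above 0.015 m).
It also fails if it takes over 72 s, if anything falls off the work surface, if the arm or the gripper's body presses on something with over 40 N, if the wrist force passes 120 N, or if a joint passes its speed limit or range.

## Robot

A 6-joint arm with a two-finger parallel gripper is mounted at the origin on the work surface. World frame = base frame: x ahead of the robot, y to its left, z up, the work surface at z = 0. Lengths are in mm, angles in rad, forces in N, time in s.
With the tool pointing down it reaches from about 325 to 900 mm from the base axis. Payload 6.1 kg.
Tool frame: the origin (TCP) lies at the very end of the fingers, on their centre line; the grasp point (between the pads) lies 19 mm behind it; y points along the fingers, z is the direction in which the jaws open and shut, and the axes are right-handed (so a half turn about y gives the same grasp; the last joint's range is limited). The gripper opens to 87 mm and grips with 3 to 60 N. Pads are 19 mm wide; open, the fingers measure 117 mm over their backs; the gripper's body (75 mm by 190 mm) begins 51 mm behind the grasp point.
Start: joints at [-1.412, 0.22, 1.526, -0, 1.395, -0.126], TCP at [175.596, -599.818, 222.538] pointing down, gripper open.
Joint ranges: [-2.98, 2.98], [-0.91, 2.08], [0.09, 2.57], [-1.24, 4.39], [0.2, 2.65], [-2.68, 2.68]. Speed limits (rad/s): [2.57, 2.57, 3.01, 3.14, 3.14, 3.14].

## Interface

Orientations are given as a unit quaternion [x, y, z, w].
In Python, from rig import sense, read_camera, camera_info, sign_off, find_in, silhouettes gives the robot as it stands.
- The arm moves only by the tool carry_out, never from a script. Its argument "steps" is a list of rows, each an object of numbers: "x", "y", "z": the shift along the tool's x, y, z in cm; "rx", "ry", "rz": the turn, a rotation vector about the tool's x, y, z in rad; "jaw": the gripper's target within -1 to 1 (shut at 1, half-way at 0, fully open at -1). In form: [{"x": .., "y": .., "z": .., "rx": .., "ry": .., "rz": .., "jaw": ..}, ...]. A call has 1 to 12 rows; each row is the pose to reach, as a shift and turn from the pose commanded when the call began, along the tool's axes at that moment; what a row does not reach only later rows make up. A row lasts 1/10 s, in which the tool goes at most 50 mm and 8.59 degrees, less where a joint would pass 70% of its speed; a pose out of reach is approached as far as the arm can. A call with a gripper value outside its range is refused whole. The fingers move at their own pace and stop on an object; "newtons" is the grip in N (left out, the last holds). Time passes only in rows, so rows that repeat a pose let the fingers close. It gives the time, the measured TCP pose, the force and the opening at its end, in the units of the state.
- sense(): the state, without advancing time (a new reading comes with each control period).
- read_camera(name): name is "side" or "top" or "wrist"; returns (picture, depth): 480x640x3 uint8, red, green, blue; 480x640 float32, mm along the optical axis (not along the pixel's ray), 0 where there is no reading.
- camera_info(name): a dict with "fx", "fy", "cx", "cy" (pixels), "R" (3x3) and "t" (3): a world point X has camera coordinates R X + t. Camera axes: x right, y down, z forward; pixel columns grow to the right and rows downward; lengths in mm; the calibration is good to about 2 mm. A picture is of the moment at which its call begins: read the wrist's pose just before it. camera_info takes no time and is no camera call; for the wrist camera it gives the pose at the moment of the call.
- sign_off(): hands the job in, once; it reports no verdict.
Trained networks look in the newest picture that a camera, given by its name, has taken for a name from the list of things; names that differ only in an ending like _2 or _b are one class to them, and where a whole thing is asked for, a point or a joint stands for the part that bears it (a point fixed in the world has none). Each returns a list of dicts, best first, with "score" (0 to 1); they miss things now and then, are a little off and sometimes report something else, mostly with a low value. They report only what shows in the picture. A call takes as long as a camera call. They do not tell look-alikes from the thing itself.
- find_in(query, camera): "centre" ([x, y, z] in mm, in world coordinates, good to about 4 mm: the middle of the surface that is visible of it).
- silhouettes(query, camera): "pixels" (480x640 bool, what is visible of it).
The state is a dict: "time": time; "joints": joint angles; "joint_velocities": joint speeds; "joint_efforts": joint torques, N m; "eef_pos": TCP position; "eef_rot": TCP orientation; "contact_force": force on the tool from outside, world axes, zero at the start; "wrist_torque": the same for the moment, N m; "opening": finger opening in mm.
Only numpy, scipy, OpenCV 4.12 (cv2) and the standard library are available. Lean on these libraries where they do the work, as an engineer would, in place of code of your own. Each camera call takes 0.05 s, during which the arm holds its last target. There are 200 camera calls.

## Working session

There is one attempt and no reset: what is moved stays moved. The work goes in short steps, Python scripts to look and compute and a tool call to move; the robot and the scene stay as the last step left them, time stands still between calls to the robot, and variables do not carry over. Pictures are saved under pics/ and viewed, about 8 in all and at most 12, crops included, and the job is handed in when it is done.

Besides the shell and the picture viewer there is one more tool, called after "Request:" by a JSON object that holds its "op" and its "data". carry_out: Moves the arm, as the interface text tells. Its arguments: {"type":"object","properties":{"steps":{"type":"array","items":{"type":"object","properties":{"x":{"type":"number"},"y":{"type":"number"},"z":{"type":"number"},"rx":{"type":"number"},"ry":{"type":"number"},"rz":{"type":"number"},"jaw":{"type":"number"}}}},"newtons":{"type":"number"}},"required":["steps"]}

```bash
mkdir -p pics; ls; cat > h.py <<'E'
import numpy as np, cv2
from rig import *
from scipy.spatial.transform import Rotation as Ro
def shot(n,f):
    p,d=read_camera(n); cv2.imwrite(f,p[:,:,::-1]); np.savez('last_'+n+'.npz',p=p,d=d); return p,d
def pts(n,d,info=None):
    c=info or camera_info(n); v,u=np.mgrid[:480,:640]
    X=np.stack([(u-c['cx'])/c['fx']*d,(v-c['cy'])/c['fy']*d,d],-1)
    return (X-np.array(c['t']))@np.array(c['R'])
E
python3 - <<'E'
from h import *
print(sense())
for n in ['side','top']:
    shot(n,f'pics/{n}0.png'); c=camera_info(n); print(n,c)
    for q in ['chuck_mid','tongue','hinge','handle','mouth','slot','round_chuck']:
        print(q,[(np.round(r['centre']).tolist(),round(r['score'],2)) for r in find_in(q,n)][:4])
a=cv2.imread('pics/side0.png');b=cv2.imread('pics/top0.png')
E
```

```text
pics
{'time': 0.0, 'joints': array([-1.41209491e+00,  2.21252870e-01,  1.52760291e+00,  3.33913807e-06,
        1.39467234e+00, -1.26108331e-01]), 'joint_velocities': array([-1.12344304e-03, -7.56125885e-05,  3.94149846e-04,  5.13281897e-04,
        1.74256641e-03,  1.68528027e-03]), 'joint_efforts': array([ 5.45512103e-04, -4.94611502e+01, -3.87377214e+01,  6.98543340e-02,
        5.69896249e-02, -1.44694009e-04]), 'eef_pos': array([ 175.50449525, -599.21675846,  221.42501364]), 'eef_rot': array([-0.1003652 ,  0.70063305, -0.69926461,  0.10034522]), 'contact_force': array([ 0.09280447, -0.23410757,  0.43423244]), 'wrist_torque': array([-0.04777799, -0.03341707, -0.03009304]), 'opening': 87.24711151223286}
side {'fx': 576.8422524671859, 'fy': 576.8422524671859, 'cx': 318.99461080575793, 'cy': 243.48106689269918, 'R': array([[-0.99371382, -0.11179377, -0.00591587],
       [-0.06962869,  0.65856728, -0.74929365],
       [ 0.08766236, -0.74417154, -0.66221146]]), 't': array([ 515.6863064 ,   69.32707633, 1212.9075819 ])}
chuck_mid [([500.0, -141.0, 31.0], 0.97), ([406.0, -113.0, 36.0], 
[... 461 characters left out ...]
41.1621688940357, 'cx': 318.2517562258559, 'cy': 238.5202319885763, 'R': array([[-0.00494519, -0.99977753, -0.0205046 ],
       [-0.98276241,  0.00864846, -0.18467065],
       [ 0.18480689,  0.01923792, -0.98258654]]), 't': array([  81.4608337 ,  537.65132281, 1227.97703553])}
chuck_mid [([405.0, -117.0, 59.0], 0.8), ([464.0, -28.0, 52.0], 0.78), ([500.0, -153.0, 43.0], 0.77)]
tongue [([499.0, -153.0, 44.0], 0.91), ([472.0, -27.0, 57.0], 0.83), ([402.0, -112.0, 59.0], 0.7)]
hinge [([696.0, 89.0, 178.0], 0.84), ([495.0, 397.0, 67.0], 0.72)]
handle [([650.0, 89.0, 181.0], 0.78)]
mouth [([649.0, 85.0, 176.0], 0.56)]
slot [([651.0, 88.0, 183.0], 0.88)]
round_chuck [([513.0, -352.0, 49.0], 0.78)]
```

View pics/side0.png

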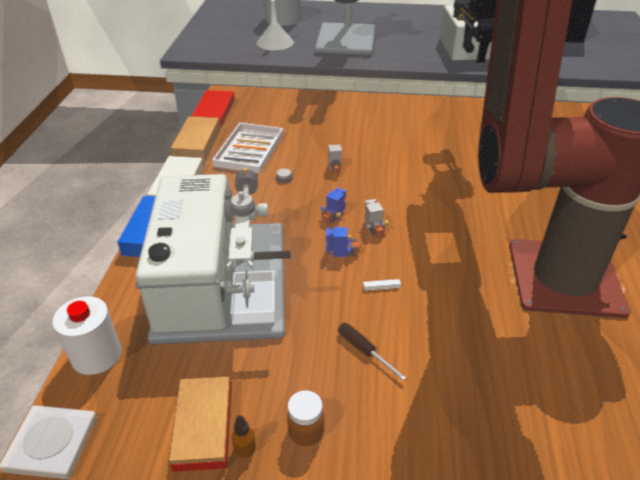

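View pics/top0.png

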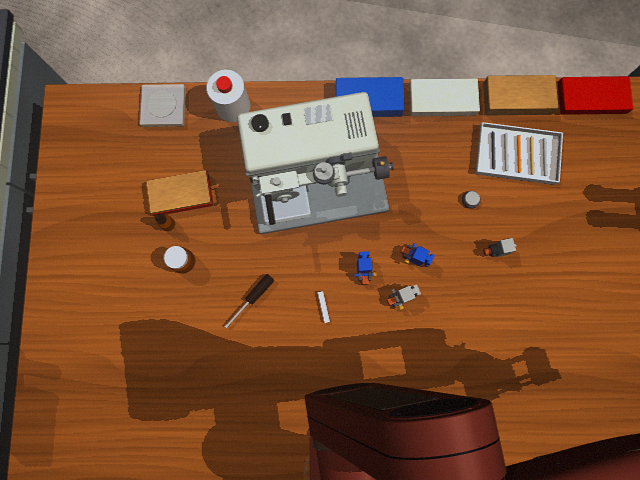

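The side view shows the saw at (215,260) with its arm down and the black handle bar at (272,254). There are four chuck-like things: grey at side (374,216) / top (405,295), grey at top (503,247), and blue at top (364,267) and (418,255). The grey one at top (405,295) with the jaws and chip is the candidate. The grey one at (503,247) is the round chuck, and the blue ones are look-alikes. Next is a close crop plus geometry.

```bash
python3 - <<'E'
from h import *
S=np.load('last_side.npz');T=np.load('last_top.npz')
def crop(a,x0,y0,x1,y1,k): return cv2.resize(a[y0:y1,x0:x1,::-1],None,fx=k,fy=k,interpolation=cv2.INTER_CUBIC)
a=crop(T['p'],235,140,395,240,5)[:, :]
b=crop(S['p'],215,160,295,310,4); c=crop(T['p'],380,275,430,315,6); e=crop(S['p'],350,190,400,240,6)
W=np.zeros((600,800,3),np.uint8)
a=cv2.resize(a,(480,300)); W[:300,:480]=a; W[:600,480:800]=b; W[300:540,:300]=c; 
W[300:480,300:480]=cv2.resize(e,(180,180)); cv2.imwrite('pics/c1.png',W)
P=pts('top',T['d']);Q=pts('side',S['d'])
# housing top
v,u=np.mgrid[:480,:640]
m=(abs(P[...,2]-176)<5)&(u>230)&(u<390)&(v>85)&(v<185)&(T['p'].min(-1)>120)
r=cv2.minAreaRect(P[m][:,:2].astype(np.float32)); print('housing top',r,cv2.boxPoints(r))
m=(abs(Q[...,2]-176)<5)&(u>130)&(u<235)&(v>165)&(v<300)&(S['p'].min(-1)>110)
r=cv2.minAreaRect(Q[m][:,:2].astype(np.float32)); print('side housing top',r,cv2.boxPoints(r))
# handle
for n,p,P_,box in [('top',T['p'],P,(262,190,276,225)),('side',S['p'],Q,(255,246,292,262))]:
    m=np.zeros((480,640),bool); m[box[1]:box[3],box[0]:box[2]]=1
    m&=(p.max(-1)<70)&(P_[...,2]>120)
    X=P_[m]; print(n,'handle',len(X),X.min(0),X.max(0),X.mean(0), np.linalg.svd(X-X.mean(0),full_matrices=False)[2][0])
# grey chuck top
for n,p,P_,box in [('top',T['p'],P,(380,275,430,315)),('side',S['p'],Q,(355,192,395,240))]:
    m=np.zeros((480,640),bool); m[box[1]:box[3],box[0]:box[2]]=1
    mm=m&(P_[...,2]>54)&(P_[...,2]<70); X=P_[mm]
    r=cv2.minAreaRect(X[:,:2].astype(np.float32)); print(n,'chuck top',len(X),r,cv2.boxPoints(r).tolist(),X[:,2].mean())
    mm=m&(P_[...,2]>8)&(P_[...,2]<50); X=P_[mm]; print('low',X.mean(0),X.min(0),X.max(0))
E
```

```text
housing top ((730.4334106445312, 93.65184020996094), (195.07505798339844, 295.6047668457031), 9.877946853637695) [[608.9864   222.53056 ]
 [659.6973   -68.692   ]
 [851.88043  -35.226883]
 [801.1695   255.99568 ]]
side housing top ((746.6260986328125, 102.00843811035156), (167.49267578125, 302.081787109375), 10.377119064331055) [[637.04315  235.49391 ]
 [691.456    -61.646873]
 [856.20905  -31.477036]
 [801.7962   265.66376 ]]
top handle 173 [547.96490517 169.99249524 162.31877322] [615.35666875 197.07567824 185.49003753] [580.08662161 179.76017479 178.36064596] [-0.98528593 -0.1707925   0.0064472 ]
side handle 1 [560.20847045 186.31225359 175.03859726] [560.20847045 186.31225359 175.03859726] [560.20847045 186.31225359 175.03859726] [1. 0. 0.]
top chuck top 236 ((408.97479248046875, -131.6310577392578), (31.832794189453125, 45.344234466552734), 22.648475646972656) [[385.5552978515625, -116.83633422851562], [403.01629638671875, -158.683837890625], [432.394287109375, -146.42578125], [414.93328857421875, -104.57827758789062]] 59.641040770580425
low [ 396.68920534 -105.88818701   28.08201957] [ 372.87800774 -180.41656552    8.03442473] [438.08300232 -82.74990437  49.19798259]
side chuck top 179 ((411.2420349121094, -128.01426696777344), (34.56010437011719, 49.40329360961914), 20.251474380493164) [[386.47991943359375, -110.82095336914062], [403.5804443359375, -157.17025756835938], [436.004150390625, -145.20758056640625], [418.90362548828125, -98.8582763671875]] 58.65663887581237
low [ 403.60174518 -101.07835883   28.23252953] [ 375.4813268  -144.11455675    8.26404974] [430.70694832 -76.28660145  49.87990822]
```

View pics/c1.png

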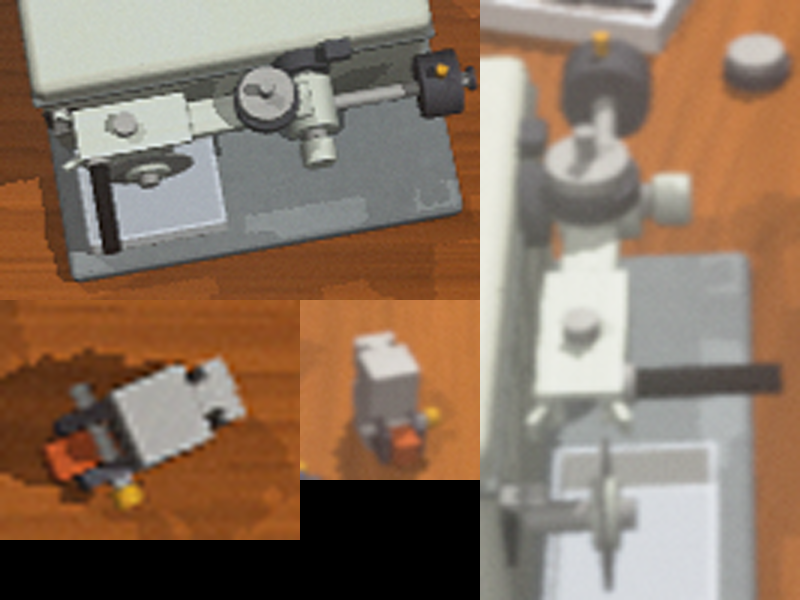

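The crop confirms the choice. The grey block has brown jaws and chip on its left and the T tongue on its right, at (215,390) in the crop. In the side crop the black handle runs from (636,380) to (780,378), and the blade is at (605,510). Next I plan the move to the handle.

```bash
cat >> h.py <<'E'
def plan(pos,R=None,s=None):
    s=s or sense(); R0=Ro.from_quat(s['eef_rot'])
    d=R0.inv().apply(np.array(pos)-s['eef_pos'])/10
    rv=(R0.inv()*Ro.from_matrix(R)).as_rotvec() if R is not None else np.zeros(3)
    print('shift cm',d.round(2),'rotvec',rv.round(3)); return d,rv
def frame(y,z):
    y=np.array(y,float);y/=np.linalg.norm(y);z=np.array(z,float);z-=y*(z@y);z/=np.linalg.norm(z)
    return np.stack([np.cross(y,z),y,z],1)
E
python3 - <<'E'
from h import *
S=np.load('last_side.npz');T=np.load('last_top.npz')
P=pts('top',T['d']);Q=pts('side',S['d'])
for n,p,P_,box in [('top',T['p'],P,(262,190,276,225)),('side',S['p'],Q,(254,248,291,261))]:
    m=np.zeros((480,640),bool); m[box[1]:box[3],box[0]:box[2]]=1
    m&=(p.max(-1)<100)&(P_[...,2]>172)&(P_[...,2]<190)
    X=P_[m]; k=np.linalg.svd(X-X.mean(0),full_matrices=False)[2][0]
    print(n,len(X),X.min(0),X.max(0),np.median(X,0),k)
    m=(P_[...,2]>60)&(P_[...,2]<165)&(P_[...,0]>540)&(P_[...,0]<640)&(P_[...,1]>90)&(P_[...,1]<300)
    Y=P_[m]; print('stuff',len(Y),Y.min(0),Y.max(0)); h=Y[Y[:,0]<615]; print(len(h),h.max(0) if len(h) else '')
a=0.1745
xh=np.array([np.cos(a),np.sin(a),0]);yh=np.array([-np.sin(a),np.cos(a),0])
s=sense();print(Ro.from_quat(s['eef_rot']).as_matrix().round(3))
for sg in (1,-1): plan([565,177,260],frame([0,0,-1],sg*yh))
for n in ('side','top'): print(n,-np.array(camera_info(n)['R']).T@camera_info(n)['t'])
E
```

```text
top 198 [547.96490517 168.07628662 172.20204857] [620.46143367 197.07567824 185.49003753] [581.53760865 178.93516059 178.37146621] [-0.98705499 -0.16034587  0.00341294]
stuff 128 [612.6527842   97.51410173  60.11384934] [639.97726325 204.71374151 164.90671987]
1 [612.6527842  204.71374151 164.27683063]
side 221 [549.77829932 175.63713797 172.02342698] [609.88157423 197.84803116 182.40730167] [580.86318561 187.48216001 177.77809916] [ 0.98321965  0.18232169 -0.006158  ]
stuff 135 [594.5404674  151.31561496  60.13107395] [639.99462269 202.64250248 164.86041923]
1 [594.5404674  186.6452099  164.80585561]
[[-0.96  -0.     0.281]
 [-0.281 -0.    -0.96 ]
 [ 0.    -1.     0.   ]]
shift cm [-59.2   -3.75 -63.61] rotvec [ 0.    -3.031  0.   ]
shift cm [-59.2   -3.75 -63.61] rotvec [-0.    0.11  0.  ]
side [410.94542772 914.60527857 858.19837579]
top [ 301.84772698   53.16912774 1307.55244855]
```

Request:
{"op": "carry_out", "data": {"steps": [{"y": -7, "x": -5, "z": -5, "jaw": 0}, {"x": -59, "y": -7, "z": -63.5, "ry": 0.11, "jaw": 0}, {"x": -59, "y": -7, "z": -63.5, "ry": 0.11, "jaw": 0}, {"x": -59, "y": -7, "z": -63.5, "ry": 0.11, "jaw": 0}, {"x": -59, "y": -7, "z": -63.5, "ry": 0.11, "jaw": 0}, {"x": -59, "y": -7, "z": -63.5, "ry": 0.11, "jaw": 0}, {"x": -59, "y": -7, "z": -63.5, "ry": 0.11, "jaw": 0}, {"x": -59, "y": -7, "z": -63.5, "ry": 0.11, "jaw": 0}, {"x": -59, "y": -7, "z": -63.5, "ry": 0.11, "jaw": 0}, {"x": -59, "y": -7, "z": -63.5, "ry": 0.11, "jaw": 0}, {"x": -59, "y": -7, "z": -63.5, "ry": 0.11, "jaw": 0}, {"x": -59, "y": -7, "z": -63.5, "ry": 0.11, "jaw": 0}], "newtons": 15}}

```text
invalid input
```

Request:
{"op": "carry_out", "data": {"steps": [{"x": -5, "y": -7, "z": -5, "rx": 0, "ry": 0, "rz": 0, "jaw": 0}, {"x": -30, "y": -7, "z": -30, "rx": 0, "ry": 0.05, "rz": 0, "jaw": 0}, {"x": -30, "y": -7, "z": -30, "rx": 0, "ry": 0.05, "rz": 0, "jaw": 0}], "newtons": 15}}

```text
time: 1.1
eef_pos: [240.9, -480.8, 267.7]
eef_rot: [0.082, -0.702, 0.703, -0.082]
contact_force: [1.3, 0.3, 1.1]
opening: 70.7
```

```bash
cat >> h.py <<'E'
a=0.1745
xh=np.array([np.cos(a),np.sin(a),0]);yh=np.array([-np.sin(a),np.cos(a),0]);Z=np.array([0,0,1.])
E
python3 - <<'E'
from h import *
plan([567,180,290],frame([0,0,-1],-yh))
E
```

```text
shift cm [-46.93  -2.31 -56.81] rotvec [-0.002  0.057 -0.   ]
```

Request:
{"op": "carry_out", "data": {"steps": [{"x": -47, "y": -2.3, "z": -56.8, "rx": 0, "ry": 0.06, "rz": 0, "jaw": 0}, {"x": -47, "y": -2.3, "z": -56.8, "rx": 0, "ry": 0.06, "rz": 0, "jaw": 0}, {"x": -47, "y": -2.3, "z": -56.8, "rx": 0, "ry": 0.06, "rz": 0, "jaw": 0}, {"x": -47, "y": -2.3, "z": -56.8, "rx": 0, "ry": 0.06, "rz": 0, "jaw": 0}, {"x": -47, "y": -2.3, "z": -56.8, "rx": 0, "ry": 0.06, "rz": 0, "jaw": 0}, {"x": -47, "y": -2.3, "z": -56.8, "rx": 0, "ry": 0.06, "rz": 0, "jaw": 0}, {"x": -47, "y": -2.3, "z": -56.8, "rx": 0, "ry": 0.06, "rz": 0, "jaw": 0}, {"x": -47, "y": -2.3, "z": -56.8, "rx": 0, "ry": 0.06, "rz": 0, "jaw": 0}, {"x": -47, "y": -2.3, "z": -56.8, "rx": 0, "ry": 0.06, "rz": 0, "jaw": 0}, {"x": -47, "y": -2.3, "z": -56.8, "rx": 0, "ry": 0.06, "rz": 0, "jaw": 0}, {"x": -47, "y": -2.3, "z": -56.8, "rx": 0, "ry": 0.06, "rz": 0, "jaw": 0}, {"x": -47, "y": -2.3, "z": -56.8, "rx": 0, "ry": 0.06, "rz": 0, "jaw": 0}]}}

```text
time: 2.3
eef_pos: [505.4, 59.2, 285.8]
eef_rot: [0.061, -0.704, 0.705, -0.062]
contact_force: [0.8, -1.5, 0.6]
opening: 43.8
```

```bash
python3 - <<'E'
from h import *
plan([567,180,290],frame([0,0,-1],-yh)); print(sense()['joints'].round(2))
E
```

```text
shift cm [ -8.17  -0.41 -10.82] rotvec [-0.     0.001 -0.001]
[-0.04 -0.1   1.74 -0.    1.5   1.36]
```

Request:
{"op": "carry_out", "data": {"steps": [{"x": -8.2, "y": -0.4, "z": -10.8, "rx": 0, "ry": 0, "rz": 0, "jaw": 0}, {"x": -8.2, "y": -0.4, "z": -10.8, "rx": 0, "ry": 0, "rz": 0, "jaw": 0}, {"x": -8.2, "y": -0.4, "z": -10.8, "rx": 0, "ry": 0, "rz": 0, "jaw": 0}, {"x": -8.2, "y": -0.4, "z": -10.8, "rx": 0, "ry": 0, "rz": 0, "jaw": 0}, {"x": -8.2, "y": -0.4, "z": -10.8, "rx": 0, "ry": 0, "rz": 0, "jaw": 0}]}}

```text
time: 2.8
eef_pos: [566.6, 178.3, 288.8]
eef_rot: [0.063, -0.704, 0.705, -0.062]
contact_force: [0.7, -0.6, -0.5]
opening: 43.3
```

```bash
python3 - <<'E'
from h import *
c=camera_info('wrist'); s=sense(); p,d=shot('wrist','pics/w0.png'); P=pts('wrist',d,c)
print(s['eef_pos'],c['R'].round(2),'cam',-c['R'].T@c['t'])
m=(p.max(-1)<90)&(P[...,2]>168)&(P[...,2]<188)&(P[...,0]>530)&(P[...,0]<625)&(P[...,1]>150)&(P[...,1]<215)
X=P[m]; L=(X-[581,182,0]); print(len(X),np.median(X,0),'yh',np.percentile(L@yh,[2,50,98]),'xh',np.percentile(L@xh,[2,50,98]),'z',np.percentile(X[:,2],[50,90,98]))
E
```

```text
[566.58742883 178.28504044 288.8148551 ] [[ 0.18 -0.98  0.  ]
 [-0.95 -0.17  0.28]
 [-0.27 -0.05 -0.96]] cam [641.18184752 193.10108803 451.44991887]
1706 [583.0199672  182.6276091  179.47344893] yh [-5.96284749  0.71870872  6.85947514] xh [-29.70546831   2.13987374  30.25602502] z [179.47344893 180.882985   181.51478635]
```

View pics/w0.png

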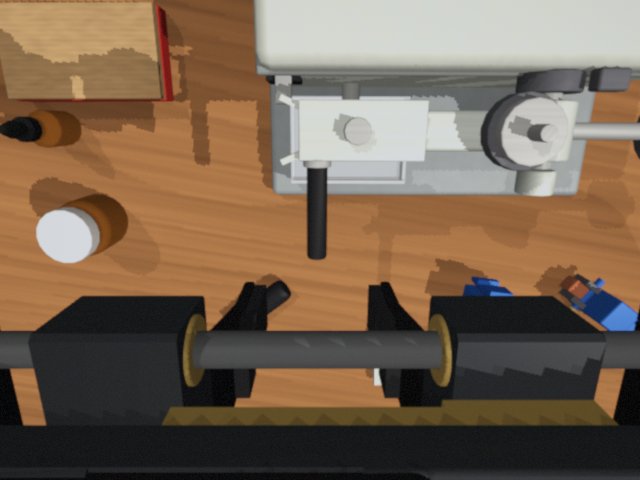

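The wrist view shows the bar at (317,210), midway between the fingers. I go down and grip it.

Request:
{"op": "carry_out", "data": {"steps": [{"x": 0, "y": 4, "z": -0.15, "rx": 0, "ry": 0, "rz": 0, "jaw": 0}, {"x": 0, "y": 8, "z": -0.15, "rx": 0, "ry": 0, "rz": 0, "jaw": 0}, {"x": 0, "y": 11, "z": -0.15, "rx": 0, "ry": 0, "rz": 0, "jaw": 0}, {"x": 0, "y": 13.4, "z": -0.15, "rx": 0, "ry": 0, "rz": 0, "jaw": 0}, {"x": 0, "y": 13.4, "z": -0.15, "rx": 0, "ry": 0, "rz": 0, "jaw": 0}, {"x": 0, "y": 13.4, "z": -0.15, "rx": 0, "ry": 0, "rz": 0, "jaw": 1}, {"x": 0, "y": 13.4, "z": -0.15, "rx": 0, "ry": 0, "rz": 0, "jaw": 1}, {"x": 0, "y": 13.4, "z": -0.15, "rx": 0, "ry": 0, "rz": 0, "jaw": 1}, {"x": 0, "y": 13.4, "z": -0.15, "rx": 0, "ry": 0, "rz": 0, "jaw": 1}], "newtons": 12}}

```text
time: 3.75
eef_pos: [567.4, 179.2, 157.0]
eef_rot: [-0.061, 0.704, -0.704, 0.063]
contact_force: [0.5, -0.1, -1.1]
opening: 19.1
```

```bash
cat > arc.py <<'E'
from h import *
import sys
H0=np.array([float(v) for v in sys.argv[1].split(',')])  # gripped TCP at arm angle 0
th0=np.arctan2(23,160); r=np.hypot(23,160)
s=sense(); print(s['eef_pos'].round(1),s['contact_force'].round(1),s['opening'].round(1))
def pos(th): 
    return H0+r*(np.cos(th+th0)-np.cos(th0))*yh+r*(np.sin(th+th0)-np.sin(th0))*Z
R0=Ro.from_quat(s['eef_rot'])
a0=float(sys.argv[2])
for th in np.linspace(a0,a0+float(sys.argv[3]),13)[1:]:
    print(round(th,3),(R0.inv().apply(pos(th)-pos(a0))/10).round(2).tolist())
E
python3 - <<'E'
from h import *
s=sense(); print(s)
E
```

```text
{'time': 3.75, 'joints': array([1.73458818e-01, 2.01454322e-01, 1.67493143e+00, 6.79213781e-06,
       1.26267156e+00, 1.56952810e+00]), 'joint_velocities': array([ 0.00313154,  0.00712172,  0.00678227,  0.00104742, -0.00369865,
        0.0013319 ]), 'joint_efforts': array([-8.87386710e-02, -4.70020330e+01, -3.72229064e+01,  2.92781903e-02,
       -8.62749503e-02, -4.37074532e-04]), 'eef_pos': array([567.37124968, 179.21432905, 156.96438378]), 'eef_rot': array([-0.06080315,  0.7044889 , -0.70433018,  0.06258887]), 'contact_force': array([ 0.54347993, -0.08234932, -1.06856992]), 'wrist_torque': array([0.02847257, 0.00926964, 0.00383609]), 'opening': 19.123642218479805}
```

Request:
{"op": "carry_out", "data": {"steps": [{"x": 0, "y": 0, "z": 0, "rx": 0, "ry": 0, "rz": 0, "jaw": 1}, {"x": 0, "y": 0, "z": 0, "rx": 0, "ry": 0, "rz": 0, "jaw": 1}, {"x": 0, "y": 0, "z": 0, "rx": 0, "ry": 0, "rz": 0, "jaw": 1}], "newtons": 15}}

```text
time: 4.05
eef_pos: [567.2, 178.8, 156.4]
eef_rot: [0.061, -0.704, 0.705, -0.062]
contact_force: [-0.2, -3.0, 6.0]
opening: 13.7
```

```bash
python3 arc.py 567.4,179.2,157 0 0.47; for k in 0.47 0.94 1.41; do python3 arc.py 567.4,179.2,157 $k 0.47|tail -n +2; done
```

```text
Traceback (most recent call last):
  File "arc.py", line 5, in <module>
    s=sense(); print(s['eef_pos'].round(1),s['contact_force'].round(1),s['opening'].round(1))
                                                                       ^^^^^^^^^^^^^^^^^^
AttributeError: 'float' object has no attribute 'round'
Traceback (most recent call last):
  File "arc.py", line 5, in <module>
    s=sense(); print(s['eef_pos'].round(1),s['contact_force'].round(1),s['opening'].round(1))
                                                                       ^^^^^^^^^^^^^^^^^^
AttributeError: 'float' object has no attribute 'round'
Traceback (most recent call last):
  File "arc.py", line 5, in <module>
    s=sense(); print(s['eef_pos'].round(1),s['contact_force'].round(1),s['opening'].round(1))
                                                                       ^^^^^^^^^^^^^^^^^^
AttributeError: 'float' object has no attribute 'round'
Traceback (most recent call last):
  File "arc.py", line 5, in <module>
    s=sense(); print(s['eef_pos'].round(1),s['contact_force'].round(1),s['opening'].round(1))
                                                                       ^^^^^^^^^^^^^^^^^^
AttributeError: 'float' object has no attribute 'round'
```

```bash
sed -i "s/s\['opening'\].round(1)/s['opening']/" arc.py; for k in 0 0.47 0.94 1.41; do echo; python3 arc.py 567.2,178.8,156.4 $k 0.47; done
```

```text
[567.2 178.8 156.4] [-0.2 -3.   6. ] 13.678307674605149
0.039 [-0.0, -0.62, 0.1]
0.078 [-0.0, -1.24, 0.23]
0.118 [-0.0, -1.86, 0.38]
0.157 [-0.0, -2.47, 0.56]
0.196 [-0.0, -3.07, 0.76]
0.235 [-0.01, -3.66, 0.98]
0.274 [-0.01, -4.25, 1.22]
0.313 [-0.01, -4.82, 1.49]
0.352 [-0.01, -5.38, 1.78]
0.392 [-0.01, -5.93, 2.09]
0.431 [-0.01, -6.47, 2.43]
0.47 [-0.01, -6.99, 2.78]

[567.2 178.8 156.4] [-0.2 -3.   6. ] 13.678307674605149
0.509 [-0.0, -0.51, 0.37]
0.548 [-0.0, -1.01, 0.77]
0.587 [-0.0, -1.49, 1.18]
0.627 [-0.0, -1.95, 1.61]
0.666 [-0.0, -2.39, 2.06]
0.705 [-0.0, -2.82, 2.53]
0.744 [-0.0, -3.23, 3.01]
0.783 [-0.0, -3.62, 3.51]
0.822 [-0.0, -3.99, 4.03]
0.862 [-0.01, -4.34, 4.55]
0.901 [-0.01, -4.67, 5.09]
0.94 [-0.01, -4.98, 5.65]

[567.2 178.8 156.4] [-0.2 -3.   6. ] 13.678307674605149
0.979 [-0.0, -0.29, 0.57]
1.018 [-0.0, -0.55, 1.14]
1.057 [-0.0, -0.79, 1.73]
1.097 [-0.0, -1.01, 2.32]
1.136 [-0.0, -1.2, 2.92]
1.175 [-0.0, -1.37, 3.53]
1.214 [-0.0, -1.52, 4.15]
1.253 [-0.0, -1.64, 4.77]
1.292 [-0.0, -1.73, 5.4]
1.332 [-0.0, -1.81, 6.03]
1.371 [-0.0, -1.86, 6.66]
1.41 [-0.0, -1.88, 7.29]

[567.2 178.8 156.4] [-0.2 -3.   6. ] 13.678307674605149
1.449 [0.0, 0.0, 0.63]
1.488 [0.0, 0.03, 1.27]
1.527 [0.0, 0.08, 1.9]
1.567 [0.0, 0.15, 2.53]
1.606 [0.0, 0.25, 3.15]
1.645 [0.0, 0.38, 3.77]
1.684 [0.0, 0.53, 4.39]
1.723 [0.0, 0.7, 5.0]
1.762 [0.0, 0.9, 5.6]
1.802 [0.0, 1.12, 6.19]
1.841 [0.0, 1.36, 6.78]
1.88 [0.0, 1.63, 7.35]
```

Request:
{"op": "carry_out", "data": {"steps": [{"x": 0, "y": -0.62, "z": 0.1, "rx": 0, "ry": 0, "rz": 0, "jaw": 1}, {"x": 0, "y": -1.24, "z": 0.23, "rx": 0, "ry": 0, "rz": 0, "jaw": 1}, {"x": 0, "y": -1.86, "z": 0.38, "rx": 0, "ry": 0, "rz": 0, "jaw": 1}, {"x": 0, "y": -2.47, "z": 0.56, "rx": 0, "ry": 0, "rz": 0, "jaw": 1}, {"x": 0, "y": -3.07, "z": 0.76, "rx": 0, "ry": 0, "rz": 0, "jaw": 1}, {"x": 0, "y": -3.66, "z": 0.98, "rx": 0, "ry": 0, "rz": 0, "jaw": 1}, {"x": 0, "y": -4.25, "z": 1.22, "rx": 0, "ry": 0, "rz": 0, "jaw": 1}, {"x": 0, "y": -4.82, "z": 1.49, "rx": 0, "ry": 0, "rz": 0, "jaw": 1}, {"x": 0, "y": -5.38, "z": 1.78, "rx": 0, "ry": 0, "rz": 0, "jaw": 1}, {"x": 0, "y": -5.93, "z": 2.09, "rx": 0, "ry": 0, "rz": 0, "jaw": 1}, {"x": 0, "y": -6.47, "z": 2.43, "rx": 0, "ry": 0, "rz": 0, "jaw": 1}, {"x": 0, "y": -7.0, "z": 2.78, "rx": 0, "ry": 0, "rz": 0, "jaw": 1}], "newtons": 20}}

```text
time: 5.25
eef_pos: [571.5, 153.4, 226.3]
eef_rot: [-0.062, 0.706, -0.703, 0.062]
contact_force: [3.9, 6.1, -0.2]
opening: 13.3
```

```bash
python3 - <<'E'
from h import *
print(sense()['eef_pos'])
for n in ['top']:
    shot(n,'pics/t1.png'); print([(np.round(r['centre']).tolist(),round(r['score'],2)) for r in find_in('handle',n)][:2])
E
```

```text
[571.46396437 153.38271163 226.34466718]
[([661.0, 20.0, 159.0], 0.57)]
```

Request:
{"op": "carry_out", "data": {"steps": [{"x": 0, "y": -0.51, "z": 0.37, "rx": 0, "ry": 0, "rz": 0, "jaw": 1}, {"x": 0, "y": -1.01, "z": 0.77, "rx": 0, "ry": 0, "rz": 0, "jaw": 1}, {"x": 0, "y": -1.49, "z": 1.18, "rx": 0, "ry": 0, "rz": 0, "jaw": 1}, {"x": 0, "y": -1.95, "z": 1.61, "rx": 0, "ry": 0, "rz": 0, "jaw": 1}, {"x": 0, "y": -2.39, "z": 2.06, "rx": 0, "ry": 0, "rz": 0, "jaw": 1}, {"x": 0, "y": -2.82, "z": 2.53, "rx": 0, "ry": 0, "rz": 0, "jaw": 1}, {"x": 0, "y": -3.23, "z": 3.01, "rx": 0, "ry": 0, "rz": 0, "jaw": 1}, {"x": 0, "y": -3.62, "z": 3.51, "rx": 0, "ry": 0, "rz": 0, "jaw": 1}, {"x": 0, "y": -3.99, "z": 4.03, "rx": 0, "ry": 0, "rz": 0, "jaw": 1}, {"x": 0, "y": -4.34, "z": 4.55, "rx": 0, "ry": 0, "rz": 0, "jaw": 1}, {"x": 0, "y": -4.67, "z": 5.09, "rx": 0, "ry": 0, "rz": 0, "jaw": 1}, {"x": 0, "y": -4.98, "z": 5.65, "rx": 0, "ry": 0, "rz": 0, "jaw": 1}]}}

```text
time: 6.55
eef_pos: [581.1, 98.4, 277.8]
eef_rot: [-0.062, 0.706, -0.703, 0.063]
contact_force: [-1.6, 7.4, 8.6]
opening: 13.6
```

Request:
{"op": "carry_out", "data": {"steps": [{"x": 0, "y": -0.29, "z": 0.57, "rx": 0, "ry": 0, "rz": 0, "jaw": 1}, {"x": 0, "y": -0.55, "z": 1.14, "rx": 0, "ry": 0, "rz": 0, "jaw": 1}, {"x": 0, "y": -0.79, "z": 1.73, "rx": 0, "ry": 0, "rz": 0, "jaw": 1}, {"x": 0, "y": -1.01, "z": 2.32, "rx": 0, "ry": 0, "rz": 0, "jaw": 1}, {"x": 0, "y": -1.2, "z": 2.92, "rx": 0, "ry": 0, "rz": 0, "jaw": 1}, {"x": 0, "y": -1.37, "z": 3.53, "rx": 0, "ry": 0, "rz": 0, "jaw": 1}, {"x": 0, "y": -1.52, "z": 4.15, "rx": 0, "ry": 0, "rz": 0, "jaw": 1}, {"x": 0, "y": -1.64, "z": 4.77, "rx": 0, "ry": 0, "rz": 0, "jaw": 1}, {"x": 0, "y": -1.73, "z": 5.4, "rx": 0, "ry": 0, "rz": 0, "jaw": 1}, {"x": 0, "y": -1.81, "z": 6.03, "rx": 0, "ry": 0, "rz": 0, "jaw": 1}, {"x": 0, "y": -1.86, "z": 6.66, "rx": 0, "ry": 0, "rz": 0, "jaw": 1}, {"x": 0, "y": -1.88, "z": 7.29, "rx": 0, "ry": 0, "rz": 0, "jaw": 1}]}}

```text
time: 7.75
eef_pos: [594.0, 24.0, 294.7]
eef_rot: [0.062, -0.704, 0.704, -0.062]
contact_force: [1.0, 0.8, 5.4]
opening: 13.4
```

Request:
{"op": "carry_out", "data": {"steps": [{"x": 0, "y": 0.0, "z": 0.63, "rx": 0, "ry": 0, "rz": 0, "jaw": 1}, {"x": 0, "y": 0.03, "z": 1.27, "rx": 0, "ry": 0, "rz": 0, "jaw": 1}, {"x": 0, "y": 0.08, "z": 1.9, "rx": 0, "ry": 0, "rz": 0, "jaw": 1}, {"x": 0, "y": 0.15, "z": 2.53, "rx": 0, "ry": 0, "rz": 0, "jaw": 1}, {"x": 0, "y": 0.25, "z": 3.15, "rx": 0, "ry": 0, "rz": 0, "jaw": 1}, {"x": 0, "y": 0.38, "z": 3.77, "rx": 0, "ry": 0, "rz": 0, "jaw": 1}, {"x": 0, "y": 0.53, "z": 4.39, "rx": 0, "ry": 0, "rz": 0, "jaw": 1}, {"x": 0, "y": 0.7, "z": 5.0, "rx": 0, "ry": 0, "rz": 0, "jaw": 1}, {"x": 0, "y": 0.9, "z": 5.6, "rx": 0, "ry": 0, "rz": 0, "jaw": 1}, {"x": 0, "y": 1.12, "z": 6.19, "rx": 0, "ry": 0, "rz": 0, "jaw": 1}, {"x": 0, "y": 1.24, "z": 6.5, "rx": 0, "ry": 0, "rz": 0, "jaw": 1}, {"x": 0, "y": 1.36, "z": 6.78, "rx": 0, "ry": 0, "rz": 0, "jaw": 1}]}}

```text
time: 8.95
eef_pos: [605.3, -42.8, 279.9]
eef_rot: [-0.062, 0.704, -0.704, 0.061]
contact_force: [1.1, 1.0, -0.0]
opening: 13.0
```

Request:
{"op": "carry_out", "data": {"steps": [{"x": 0, "y": 0.12, "z": 0.3, "rx": 0, "ry": 0, "rz": 0, "jaw": 1}, {"x": 0, "y": 0.26, "z": 0.56, "rx": 0, "ry": 0, "rz": 0, "jaw": 1}, {"x": 0, "y": 0.36, "z": 0.8, "rx": 0, "ry": 0, "rz": 0, "jaw": 1}, {"x": 0, "y": 0.45, "z": 1.0, "rx": 0, "ry": 0, "rz": 0, "jaw": 1}, {"x": 0, "y": 0.45, "z": 1.0, "rx": 0, "ry": 0, "rz": 0, "jaw": 1}, {"x": 0, "y": 0.45, "z": 1.0, "rx": 0, "ry": 0, "rz": 0, "jaw": 1}]}}

```text
time: 9.55
eef_pos: [606.4, -49.2, 276.9]
eef_rot: [-0.063, 0.706, -0.703, 0.062]
contact_force: [-6.8, 8.8, 6.6]
opening: 13.1
```

Request:
{"op": "carry_out", "data": {"steps": [{"x": 0, "y": 0, "z": -0.1, "rx": 0, "ry": 0, "rz": 0, "jaw": 0.3}, {"x": 0, "y": 0, "z": -0.1, "rx": 0, "ry": 0, "rz": 0, "jaw": 0.3}, {"x": 0, "y": 0, "z": -0.1, "rx": 0, "ry": 0, "rz": 0, "jaw": 0.3}, {"x": 0, "y": -2, "z": 0, "rx": 0, "ry": 0, "rz": 0, "jaw": 0}, {"x": 0, "y": -5, "z": 0, "rx": 0, "ry": 0, "rz": 0, "jaw": 0}, {"x": 0, "y": -8, "z": 0, "rx": 0, "ry": 0, "rz": 0, "jaw": 0}, {"x": 0, "y": -11, "z": 0, "rx": 0, "ry": 0, "rz": 0, "jaw": 0}]}}

```text
time: 10.25
eef_pos: [607.3, -52.8, 386.7]
eef_rot: [0.062, -0.704, 0.705, -0.061]
contact_force: [-0.3, 0.2, 0.9]
opening: 43.1
```

```bash
python3 - <<'E'
from h import *
s=sense();print(s['eef_pos'],s['opening'],s['contact_force'])
p,d=shot('side','pics/s1.png')
cv2.imwrite('pics/s1c.png',cv2.resize(p[120:360,100:420,::-1],None,fx=2.5,fy=2.5))
# chuck grasp: block centre and axes
cx=np.array([0.93,0.366,0]); 
for sg in(1,-1): plan([407,-122.8,120],frame([0,0,-1],sg*cx))
E
```

```text
[607.27880162 -52.77373083 386.71376162] 43.098510828540334 [-0.27154585  0.17157759  0.85044186]
shift cm [21.28 27.17  3.27] rotvec [-0.009 -1.771 -0.002]
shift cm [21.28 27.17  3.27] rotvec [ 0.002  1.37  -0.009]
```

View pics/s1c.png

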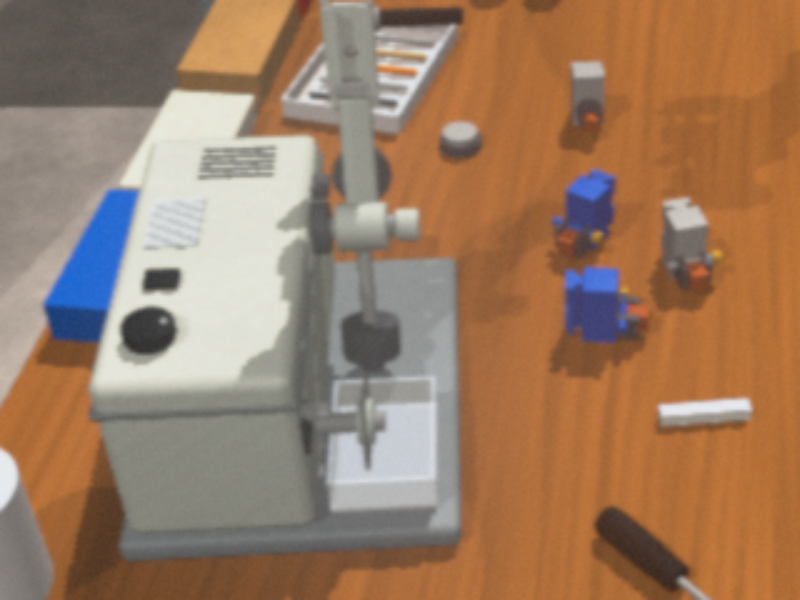

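The crop shows the specimen arm upright at (350,60), with its handle at (420,15), free of the gripper and parked. Now to the chuck.

Request:
{"op": "carry_out", "data": {"steps": [{"x": 5, "y": 0, "z": 1, "rx": 0, "ry": -0.15, "rz": 0, "jaw": -0.15}, {"x": 10, "y": 2, "z": 2, "rx": 0, "ry": -0.3, "rz": 0, "jaw": -0.15}, {"x": 15, "y": 5, "z": 3, "rx": 0, "ry": -0.45, "rz": 0, "jaw": -0.15}, {"x": 20, "y": 9, "z": 3.3, "rx": 0, "ry": -0.6, "rz": 0, "jaw": -0.15}, {"x": 21.3, "y": 13, "z": 3.3, "rx": 0, "ry": -0.75, "rz": 0, "jaw": -0.15}, {"x": 21.3, "y": 17, "z": 3.3, "rx": 0, "ry": -0.9, "rz": 0, "jaw": -0.15}, {"x": 21.3, "y": 17, "z": 3.3, "rx": 0, "ry": -1.05, "rz": 0, "jaw": -0.15}, {"x": 21.3, "y": 17, "z": 3.3, "rx": 0, "ry": -1.2, "rz": 0, "jaw": -0.15}, {"x": 21.3, "y": 17, "z": 3.3, "rx": 0, "ry": -1.35, "rz": 0, "jaw": -0.15}, {"x": 21.3, "y": 17, "z": 3.3, "rx": 0, "ry": -1.5, "rz": 0, "jaw": -0.15}, {"x": 21.3, "y": 17, "z": 3.3, "rx": 0, "ry": -1.65, "rz": 0, "jaw": -0.15}, {"x": 21.3, "y": 17, "z": 3.3, "rx": 0, "ry": -1.77, "rz": 0, "jaw": -0.15}]}}

```text
time: 11.5
eef_pos: [403.3, -122.2, 215.7]
eef_rot: [0.585, -0.397, 0.397, -0.585]
contact_force: [0.0, 0.5, -0.8]
opening: 50.2
```

Request:
{"op": "carry_out", "data": {"steps": [{"x": 0, "y": 0, "z": 0, "rx": 0, "ry": 0, "rz": 0, "jaw": -0.15}, {"x": 0, "y": 0, "z": 0, "rx": 0, "ry": 0, "rz": 0, "jaw": -0.15}]}}

```text
time: 11.7
eef_pos: [403.3, -122.0, 215.8]
eef_rot: [0.584, -0.399, 0.399, -0.583]
contact_force: [-0.4, 0.5, -0.1]
opening: 50.2
```

```bash
python3 - <<'E'
from h import *
c=camera_info('wrist'); s=sense(); p,d=shot('wrist','pics/w1.png'); P=pts('wrist',d,c)
print(s['eef_pos'],s['opening'],s['joints'].round(2))
near=(np.hypot(P[...,0]-410,P[...,1]+128)<50)
m=near&(P[...,2]>54)&(P[...,2]<66)&(d>0)
X=P[m]; r=cv2.minAreaRect(X[:,:2].astype(np.float32)); print(len(X),r,cv2.boxPoints(r).round(1).tolist(),np.median(X[:,2]))
plan([407,-122.8,26],frame([0,0,-1],[0.93,.366,0]))
E
```

```text
[ 403.29744506 -122.04734891  215.80107995] 50.24478393627444 [-0.48 -0.29  2.03 -0.    1.39 -0.85]
1886 ((409.2010498046875, -129.57342529296875), (31.514806747436523, 45.38831329345703), 22.110177993774414) [[386.1000061035156, -114.5], [403.1000061035156, -156.5], [432.29998779296875, -144.6999969482422], [415.29998779296875, -102.5999984741211]] 60.27136008059685
shift cm [ 0.2  18.98  0.31] rotvec [ 0.    -0.004  0.   ]
```

View pics/w1.png

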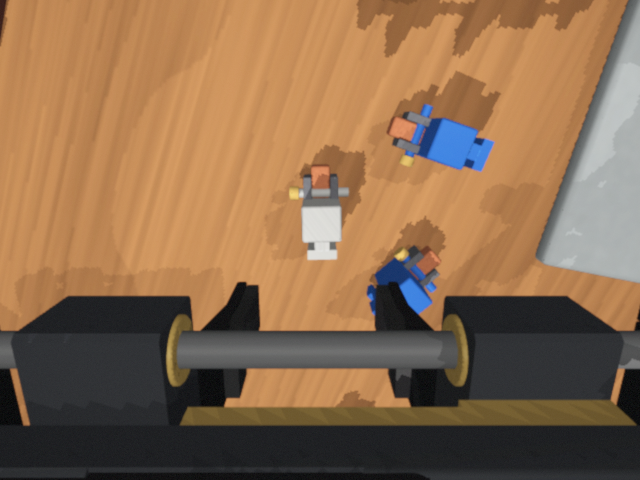

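```bash
python3 - <<'E'
from h import *
# wrist pose unchanged since picture
c=camera_info('wrist');L=np.load('last_wrist.npz');p=L['p'].astype(int);P=pts('wrist',L['d'],c)
m=(P[...,2]>10)&(P[...,2]<75)&(np.hypot(P[...,0]-406.4,P[...,1]+122.6)<140)
cx=np.array([.927,.375]);cy=np.array([-.375,.927])
Y=P[m][:,:2]-[406.4,-122.6]; q=np.stack([Y@cx,Y@cy],1)
for lo in range(-140,140,10):
    k=q[(abs(q[:,1])<25)&(q[:,0]>=lo)&(q[:,0]<lo+10)]
    if len(k)>5: print(lo,len(k),k[:,1].min().round(),k[:,1].max().round())
plan([406.4,-122.6,27],frame([0,0,-1],[.927,.375,0]))
E
```

```text
-30 94 15.0 25.0
-20 450 -24.0 25.0
-10 803 -25.0 25.0
0 800 -25.0 25.0
10 476 -25.0 25.0
20 38 17.0 24.0
shift cm [ 0.16 18.88  0.27] rotvec [ 0.    -0.014  0.   ]
```

The wrist view shows the grey chuck at (321,220), with its chip away from the gripper and its tongue towards it, and both finger paths are clear. I go down and grip.

Request:
{"op": "carry_out", "data": {"steps": [{"x": 0.16, "y": 4, "z": 0.27, "rx": 0, "ry": -0.014, "rz": 0, "jaw": -0.15}, {"x": 0.16, "y": 8, "z": 0.27, "rx": 0, "ry": -0.014, "rz": 0, "jaw": -0.15}, {"x": 0.16, "y": 12, "z": 0.27, "rx": 0, "ry": -0.014, "rz": 0, "jaw": -0.15}, {"x": 0.16, "y": 15, "z": 0.27, "rx": 0, "ry": -0.014, "rz": 0, "jaw": -0.15}, {"x": 0.16, "y": 17.5, "z": 0.27, "rx": 0, "ry": -0.014, "rz": 0, "jaw": -0.15}, {"x": 0.16, "y": 18.7, "z": 0.27, "rx": 0, "ry": -0.014, "rz": 0, "jaw": -0.15}, {"x": 0.16, "y": 18.7, "z": 0.27, "rx": 0, "ry": -0.014, "rz": 0, "jaw": -0.15}, {"x": 0.16, "y": 18.7, "z": 0.27, "rx": 0, "ry": -0.014, "rz": 0, "jaw": 1}, {"x": 0.16, "y": 18.7, "z": 0.27, "rx": 0, "ry": -0.014, "rz": 0, "jaw": 1}, {"x": 0.16, "y": 18.7, "z": 0.27, "rx": 0, "ry": -0.014, "rz": 0, "jaw": 1}, {"x": 0.16, "y": 18.7, "z": 0.27, "rx": 0, "ry": -0.014, "rz": 0, "jaw": 1}, {"x": 0.16, "y": 18.7, "z": 0.27, "rx": 0, "ry": -0.014, "rz": 0, "jaw": 1}], "newtons": 50}}

```text
time: 12.95
eef_pos: [407.5, -122.9, 30.1]
eef_rot: [-0.587, 0.393, -0.395, 0.587]
contact_force: [-1.9, 0.9, 7.4]
opening: 31.3
```

```bash
cat >> h.py <<'E'
th=1.885
ay=np.cos(th)*yh+np.sin(th)*Z; az=-np.sin(th)*yh+np.cos(th)*Z
E
python3 - <<'E'
from h import *
s=sense();print(s['eef_pos'],s['opening'],s['contact_force'])
# chuck mid in tool frame: mid is (406.4,-122.6,30)
R=Ro.from_quat(s['eef_rot']); mid=R.inv().apply(np.array([406.4,-122.6,30])-s['eef_pos']);print('mid in tool',mid)
# hinge estimate from handle point
hd=np.array([581.3,182.4,174.]); hinge=hd+54*xh-160*yh-23*Z
print('hinge',hinge)
slot=hinge+140*ay-6*az; print('slot',slot)
Rt=frame(-ay,xh)
def tcp(m): return m-Rt@np.array([mid[0],mid[1],mid[2]])
print('tcp home',tcp(slot)); print('tcp pre',tcp(slot+100*ay)); plan(tcp(slot+110*ay),Rt)
E
```

```text
[ 407.53362163 -122.90903172   30.14477427] 31.292793922983527 [-1.87282958  0.87339423  7.38062668]
mid in tool [-0.71518272  0.14196221 -0.93269427]
hinge [662.25844779  34.20509546 151.        ]
slot [668.7798088   -2.78650279 286.00034633]
tcp home [669.82404415  -3.33762075 285.91432465]
tcp pre [675.1897992  -33.77418987 381.01860391]
shift cm [  2.24 -35.99  28.14] rotvec [0.032 0.212 0.315]
```

Request:
{"op": "carry_out", "data": {"steps": [{"x": 0, "y": -2, "z": 0, "rx": 0, "ry": 0, "rz": 0, "jaw": 1}, {"x": 0, "y": -6, "z": 0, "rx": 0, "ry": 0, "rz": 0, "jaw": 1}, {"x": 0, "y": -11, "z": 0, "rx": 0, "ry": 0, "rz": 0, "jaw": 1}, {"x": 0, "y": -16, "z": 0, "rx": 0, "ry": 0, "rz": 0, "jaw": 1}, {"x": 0, "y": -21, "z": 0, "rx": 0, "ry": 0, "rz": 0, "jaw": 1}, {"x": 0, "y": -26, "z": 0, "rx": 0, "ry": 0, "rz": 0, "jaw": 1}, {"x": 0, "y": -31, "z": 0, "rx": 0, "ry": 0, "rz": 0, "jaw": 1}, {"x": 0, "y": -35, "z": 0, "rx": 0, "ry": 0, "rz": 0, "jaw": 1}, {"x": 0, "y": -35, "z": 0, "rx": 0, "ry": 0, "rz": 0, "jaw": 1}]}}

```text
time: 13.85
eef_pos: [408.2, -123.2, 385.4]
eef_rot: [-0.587, 0.39, -0.398, 0.587]
contact_force: [0.9, -0.3, -3.4]
opening: 31.7
```

```bash
cat >> h.py <<'E'
hinge=np.array([662.3,33.5,151.])
Rt=frame(-ay,xh); slot=hinge+140*ay-6*az
E
python3 - <<'E'
from h import *
s=sense();print(s['eef_pos'],s['opening'],s['contact_force'])
plan(slot+110*ay-65*xh,Rt)
E
```

```text
[ 408.17834782 -123.18753252  385.35864622] 31.713345740235482 [ 0.91762032 -0.30223101 -3.44139289]
shift cm [ 0.73 -0.37 21.59] rotvec [0.026 0.213 0.32 ]
```

Request:
{"op": "carry_out", "data": {"steps": [{"x": 0.1, "y": 0, "z": 4, "rx": 0.006, "ry": 0.05, "rz": 0.08, "jaw": 1}, {"x": 0.3, "y": -0.1, "z": 9, "rx": 0.013, "ry": 0.1, "rz": 0.16, "jaw": 1}, {"x": 0.4, "y": -0.2, "z": 14, "rx": 0.02, "ry": 0.16, "rz": 0.24, "jaw": 1}, {"x": 0.7, "y": -0.3, "z": 19, "rx": 0.026, "ry": 0.213, "rz": 0.32, "jaw": 1}, {"x": 0.7, "y": -0.4, "z": 21.6, "rx": 0.026, "ry": 0.213, "rz": 0.32, "jaw": 1}, {"x": 0.7, "y": -0.4, "z": 21.6, "rx": 0.026, "ry": 0.213, "rz": 0.32, "jaw": 1}, {"x": 0.7, "y": -0.4, "z": 21.6, "rx": 0.026, "ry": 0.213, "rz": 0.32, "jaw": 1}]}}

```text
time: 14.55
eef_pos: [608.5, -46.9, 380.4]
eef_rot: [-0.465, 0.539, -0.359, 0.604]
contact_force: [-1.0, 0.4, -3.8]
opening: 31.7
```

```bash
python3 - <<'E'
from h import *
c=camera_info('wrist'); s=sense(); p,d=shot('wrist','pics/w2.png'); P=pts('wrist',d,c)
np.savez('w2.npz',p=p,d=d,P=P,pos=s['eef_pos'],rot=s['eef_rot'])
print(s['eef_pos'],s['eef_rot']); plan(slot+110*ay-65*xh,Rt)
L=(P-hinge)@np.stack([xh,ay,az],1)  # arm coords
m=(abs(L[...,0])<40)&(L[...,1]>150)&(L[...,1]<195)&(abs(L[...,2])<45)&(d>0); print(m.sum(),L[m].min(0),L[m].max(0))
np.save('L2.npy',L)
E
```

```text
[608.51188147 -46.88963552 380.37840842] [-0.4648836   0.53850002 -0.35945987  0.60389532]
shift cm [-0.14 -0.92  0.22] rotvec [ 0.01  -0.003 -0.007]
1825 [-39.86040098 150.01356704   9.04895256] [ 22.40539175 185.24808221  30.8182844 ]
```

View pics/w2.png

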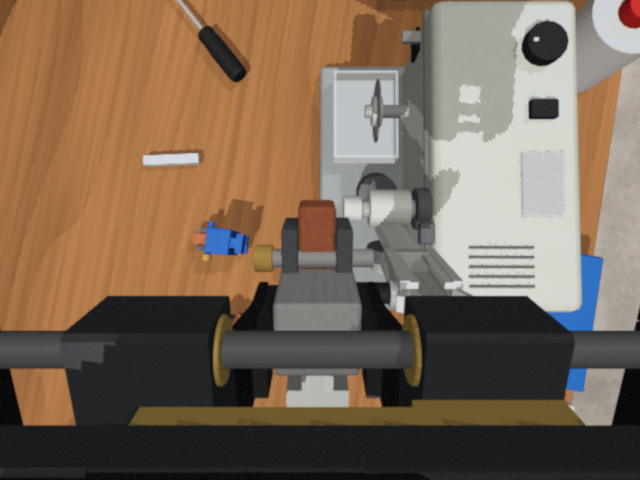

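The wrist view shows the chuck held straight at (318,290). The channel mouth at (425,285) is partly hidden by the right finger, so I shift 6 cm for one better look.

Request:
{"op": "carry_out", "data": {"steps": [{"x": 3, "y": -0.5, "z": 0, "rx": 0.01, "ry": 0, "rz": -0.005, "jaw": 1}, {"x": 6.5, "y": -0.9, "z": 0, "rx": 0.01, "ry": 0, "rz": -0.005, "jaw": 1}, {"x": 6.5, "y": -0.9, "z": 0, "rx": 0.01, "ry": 0, "rz": -0.005, "jaw": 1}, {"x": 6.5, "y": -0.9, "z": 0, "rx": 0.01, "ry": 0, "rz": -0.005, "jaw": 1}]}}

```text
time: 15.0
eef_pos: [619.1, -111.5, 370.9]
eef_rot: [-0.462, 0.535, -0.365, 0.606]
contact_force: [-0.6, -0.1, -3.2]
opening: 31.7
```

```bash
python3 - <<'E'
from h import *
c=camera_info('wrist'); s=sense(); p,d=shot('wrist','pics/w3.png'); P=pts('wrist',d,c)
print(s['eef_pos'],s['eef_rot'],s['time'])
L=(P-hinge)@np.stack([xh,ay,az],1)
np.savez('w3.npz',p=p,d=d,P=P,L=L,R=c['R'],t=c['t'])
def proj(a): 
    X=hinge+np.stack([xh,ay,az],1)@np.array(a,float); q=c['R']@X+c['t']; return np.array([c['fx']*q[0]/q[2]+c['cx'],c['fy']*q[1]/q[2]+c['cy']])
u,v=proj([0,172,20]).astype(int); print('mouth px',u,v)
x0,y0=max(0,min(480,u-80)),max(0,min(360,v-60))
k=5
w=cv2.resize(p[y0:y0+120,x0:x0+160,::-1],None,fx=k,fy=k,interpolation=cv2.INTER_CUBIC)
for a in [(sx,172,zz) for sx in(-13,13) for zz in(15,25)]+[(sx,172,11) for sx in(-8,8)]:
    q=(proj(a)-[x0,y0])*k; cv2.drawMarker(w,tuple(int(i) for i in q),(0,0,255),0,12,1)
cv2.imwrite('pics/w3c.png',w); print(x0,y0)
m=(abs(L[...,0])<40)&(L[...,1]>165)&(L[...,1]<195)&(abs(L[...,2]-15)<30)&(d>0)
print(m.sum(),np.percentile(L[m],[1,50,99],axis=0).round(1))
E
```

```text
[ 619.10809013 -111.45481541  370.91881098] [-0.46195107  0.5350333  -0.36542661  0.60564343] 15.0
mouth px 431 186
351 126
2270 [[-39.  165.1   9.8]
 [ -6.4 171.3  21.8]
 [ 22.2 184.4  30.2]]
```

View pics/w3c.png

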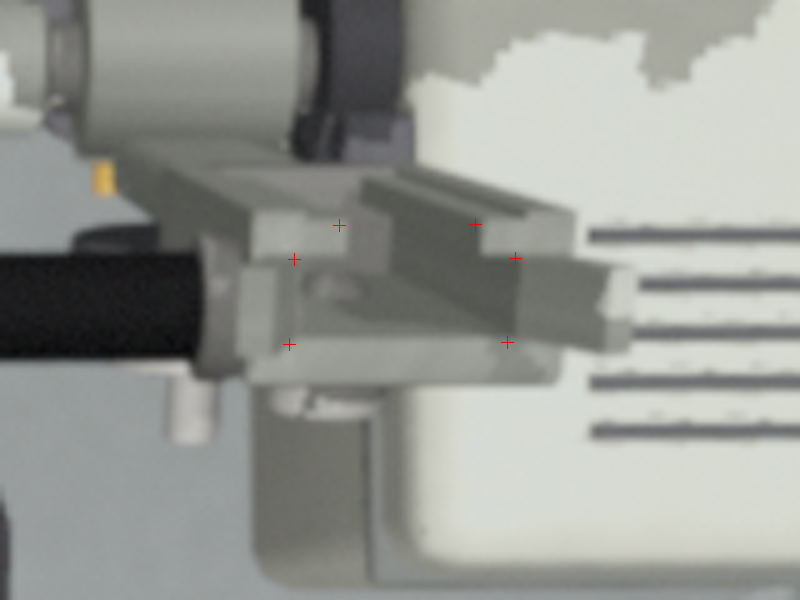

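The crop shows the open channel. The lip gap runs from u 347 to 482 and the back plate is at v 340. My predicted crosses are within about 1 mm. I refine with edge profiles and check the held block the same way.

```bash
python3 - <<'E'
from h import *
W=np.load('w3.npz');p=cv2.cvtColor(W['p'],cv2.COLOR_RGB2GRAY).astype(int);c=camera_info('wrist');L=W['L']
for r in (170,173,176): print('row',r,'u398..472',p[r,398:472].tolist())
for r in (182,188): print('row',r,'u390..485',p[r,390:485].tolist())
for u in (404,410,418,428,440,450,456,460): print('col',u,'v160..206',p[160:206,u].tolist())
A=np.stack([xh,ay,az],1)
def proj(X): q=c['R']@X+c['t']; return (np.array([c['fx']*q[0]/q[2]+c['cx'],c['fy']*q[1]/q[2]+c['cy']])).round(1)
for a in [(-8,172,13),(8,172,13),(-19,172,13),(19,172,13),(-13,172,20),(13,172,20),(0,172,15),(0,172,25),(0,172,11),(0,172,30)]: print(a,proj(hinge+A@np.array(a,float)))
s=sense();R=Ro.from_quat(s['eef_rot']).as_matrix()
mid=np.array([-.7,.1,0])
def ch(x,y,z): return proj(s['eef_pos']+R@(mid+np.array([-y,-z,x])))
for a in [(-16,15,30),(16,15,30),(-16,-15,30),(16,-15,30),(0,15,30),(-12,-30,28),(12,-30,28)]: print('chuck',a,ch(*a))
for r in (275,290): print('row',r,'u265..370',p[r,265:370].tolist())
print('col318 v255..410',p[255:410,318].tolist())
E
```

```text
row 170 u398..472 [85, 85, 89, 119, 147, 157, 159, 158, 160, 161, 162, 164, 160, 155, 148, 144, 145, 143, 144, 143, 145, 143, 131, 118, 115, 115, 115, 114, 114, 115, 113, 99, 86, 85, 86, 86, 86, 85, 87, 87, 87, 85, 86, 86, 86, 87, 87, 88, 93, 118, 138, 147, 147, 146, 148, 149, 151, 149, 155, 156, 155, 156, 156, 154, 154, 153, 154, 161, 193, 211, 209, 206, 205, 204]
row 173 u398..472 [86, 86, 92, 127, 151, 162, 163, 165, 166, 168, 166, 166, 165, 161, 157, 155, 156, 154, 153, 154, 155, 152, 135, 116, 115, 117, 116, 115, 117, 115, 110, 98, 88, 88, 87, 86, 85, 86, 85, 86, 86, 85, 87, 88, 87, 85, 86, 86, 94, 128, 151, 155, 155, 154, 158, 159, 160, 162, 161, 158, 156, 156, 157, 158, 156, 157, 159, 168, 199, 205, 164, 113, 111, 113]
row 176 u398..472 [102, 93, 93, 132, 155, 154, 151, 151, 153, 154, 155, 154, 153, 150, 147, 146, 145, 144, 145, 143, 144, 140, 127, 117, 114, 115, 114, 115, 116, 114, 108, 95, 89, 88, 89, 88, 88, 88, 87, 87, 85, 87, 86, 85, 85, 85, 84, 85, 92, 120, 136, 136, 136, 137, 139, 140, 142, 145, 146, 144, 144, 145, 145, 146, 145, 144, 150, 168, 196, 207, 210, 210, 211, 
[... 4418 characters left out ...]
 131, 124, 118, 108, 100, 89, 78, 73, 87, 101, 102, 101, 102, 101, 101, 101, 101, 101, 100, 102, 101, 102, 100, 100, 100, 100, 101, 101, 101, 100, 101, 101, 100, 101, 101, 99, 101, 100, 102, 101, 100, 107, 117, 129, 135, 134, 132, 132, 130, 130, 131, 130, 130, 130, 130, 132, 130, 133, 132, 132, 131, 132, 129, 130, 131, 131, 132, 131, 129, 105, 61, 55, 57, 61, 66, 69, 69, 72, 74, 76, 78, 77, 80, 82, 85, 87, 88, 88, 89, 85, 85, 84, 83, 81, 79, 78, 78, 76, 76, 76, 73, 71, 69, 64, 62, 60, 59, 78, 102, 111, 111, 109, 107, 105, 140, 174, 185, 186, 187, 186, 186, 185, 186, 185, 186, 186, 185, 185, 185, 185, 184, 185, 184, 184, 184, 184, 184, 183, 184, 184, 183, 183, 183, 184, 181, 167, 127, 96, 89]
```

```bash
python3 - <<'E'
from h import *
L=np.load('w3.npz')['L']
for n,(v0,v1,u0,u1) in dict(lipL=(170,175,404,418),lipR=(171,175,450,463),plate=(196,200,410,450)).items():
    print(n,np.median(L[v0:v1,u0:u1].reshape(-1,3),0).round(1))
s=sense();print(s['eef_pos'])
plan(slot+100*ay+1.4*xh+1.0*az,Rt)
E
```

```text
lipL [-12.9 171.3  11.6]
lipR [ 13.9 171.4  12. ]
plate [ -0.4 171.4  26.7]
[ 619.36222093 -110.67930817  371.4640775 ]
shift cm [-6.5   1.15  6.85] rotvec [-0.003 -0.003 -0.001]
```

Request:
{"op": "carry_out", "data": {"steps": [{"x": -2, "y": 0, "z": 2.5, "rx": 0, "ry": 0, "rz": 0, "jaw": 1}, {"x": -4.5, "y": 0, "z": 5, "rx": 0, "ry": 0, "rz": 0, "jaw": 1}, {"x": -6.5, "y": 0.5, "z": 6.85, "rx": 0, "ry": -0.003, "rz": 0, "jaw": 1}, {"x": -6.5, "y": 1.15, "z": 6.85, "rx": 0, "ry": -0.003, "rz": 0, "jaw": 1}, {"x": -6.5, "y": 1.15, "z": 6.85, "rx": 0, "ry": -0.003, "rz": 0, "jaw": 1}, {"x": -6.5, "y": 1.15, "z": 6.85, "rx": 0, "ry": -0.003, "rz": 0, "jaw": 1}, {"x": -6.5, "y": 1.15, "z": 6.85, "rx": 0, "ry": -0.003, "rz": 0, "jaw": 1}]}}

```text
time: 15.75
eef_pos: [676.0, -35.2, 380.6]
eef_rot: [-0.463, 0.534, -0.365, 0.607]
contact_force: [-0.2, -0.8, -3.8]
opening: 31.7
```

```bash
cat > chk.py <<'E'
from h import *
import sys
h=float(sys.argv[1])
s=sense();print(s['time'],'force arm axes',(s['contact_force']@np.stack([xh,ay,az],1)).round(1),'open',round(s['opening'],1),'tq',s['wrist_torque'].round(2))
T=slot+1.4*xh+1.0*az
print('rel nominal (x,y,z arm)',((s['eef_pos']-T)@np.stack([xh,ay,az],1)).round(2)); plan(T+h*ay,Rt)
E
python3 chk.py 76; sleep 0; python3 - <<'E'
from h import *
c=camera_info('wrist');p,d=shot('wrist','pics/w4.png')
cv2.imwrite('pics/w4c.png',cv2.resize(p[180:420,200:440,::-1],None,fx=2.5,fy=2.5))
E
```

```text
15.75 force arm axes [-0.4 -3.4  1.9] open 31.7 tq [-0.42 -0.21 -0.02]
rel nominal (x,y,z arm) [ 0.16 99.98  0.67]
shift cm [-0.06  2.4  -0.02] rotvec [-0.002 -0.    -0.001]
```

View pics/w4c.png

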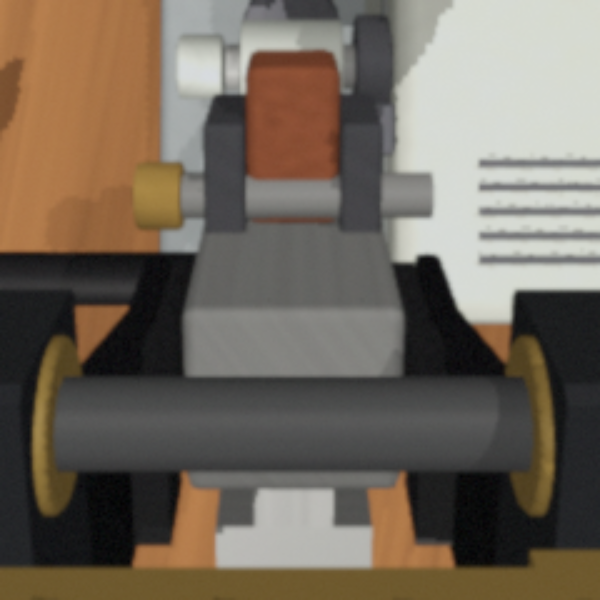

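The chuck sits straight in the jaws, over the mouth. I go down in stages and watch the forces.

Request:
{"op": "carry_out", "data": {"steps": [{"x": -0.05, "y": 1, "z": 0, "rx": 0, "ry": 0, "rz": 0, "jaw": 1}, {"x": -0.05, "y": 2, "z": 0, "rx": 0, "ry": 0, "rz": 0, "jaw": 1}, {"x": -0.05, "y": 2.8, "z": 0, "rx": 0, "ry": 0, "rz": 0, "jaw": 1}, {"x": -0.05, "y": 3.3, "z": 0, "rx": 0, "ry": 0, "rz": 0, "jaw": 1}, {"x": -0.05, "y": 3.8, "z": 0, "rx": 0, "ry": 0, "rz": 0, "jaw": 1}, {"x": -0.05, "y": 4.1, "z": 0, "rx": 0, "ry": 0, "rz": 0, "jaw": 1}, {"x": -0.05, "y": 4.1, "z": 0, "rx": 0, "ry": 0, "rz": 0, "jaw": 1}]}}

```text
time: 16.5
eef_pos: [674.2, -21.4, 340.9]
eef_rot: [-0.463, 0.534, -0.364, 0.607]
contact_force: [0.2, 0.0, -3.6]
opening: 31.7
```

```bash
python3 chk.py 50
```

```text
16.5 force arm axes [ 0.2 -3.4  1.1] open 31.7 tq [-0.39 -0.18 -0.04]
rel nominal (x,y,z arm) [ 0.75 57.97 -0.35]
shift cm [ 0.04  0.8  -0.08] rotvec [-0.002  0.    -0.001]
```

Request:
{"op": "carry_out", "data": {"steps": [{"x": 0.02, "y": 0.2, "z": -0.03, "rx": 0, "ry": 0, "rz": 0, "jaw": 1}, {"x": 0.02, "y": 0.4, "z": -0.03, "rx": 0, "ry": 0, "rz": 0, "jaw": 1}, {"x": 0.02, "y": 0.6, "z": -0.03, "rx": 0, "ry": 0, "rz": 0, "jaw": 1}, {"x": 0.02, "y": 0.8, "z": -0.03, "rx": 0, "ry": 0, "rz": 0, "jaw": 1}, {"x": 0.02, "y": 1.0, "z": -0.03, "rx": 0, "ry": 0, "rz": 0, "jaw": 1}]}}

```text
time: 17.0
eef_pos: [673.5, -18.7, 331.7]
eef_rot: [-0.463, 0.533, -0.364, 0.607]
contact_force: [-0.4, -0.5, -3.1]
opening: 31.6
```

```bash
python3 chk.py 40
```

```text
17.0 force arm axes [-0.5 -2.8  1.3] open 31.6 tq [-0.41 -0.24 -0.  ]
rel nominal (x,y,z arm) [ 0.56 48.35 -0.1 ]
shift cm [ 0.01  0.83 -0.06] rotvec [-0.002  0.    -0.001]
```

Request:
{"op": "carry_out", "data": {"steps": [{"x": 0.0, "y": 0.4, "z": -0.04, "rx": 0, "ry": 0, "rz": 0, "jaw": 1}, {"x": 0.0, "y": 0.8, "z": -0.04, "rx": 0, "ry": 0, "rz": 0, "jaw": 1}, {"x": 0.0, "y": 1.2, "z": -0.04, "rx": 0, "ry": 0, "rz": 0, "jaw": 1}, {"x": 0.0, "y": 1.6, "z": -0.04, "rx": 0, "ry": 0, "rz": 0, "jaw": 1}, {"x": 0.0, "y": 2.0, "z": -0.04, "rx": 0, "ry": 0, "rz": 0, "jaw": 1}, {"x": 0.0, "y": 2.4, "z": -0.04, "rx": 0, "ry": 0, "rz": 0, "jaw": 1}, {"x": 0.0, "y": 2.8, "z": -0.04, "rx": 0, "ry": 0, "rz": 0, "jaw": 1}, {"x": 0.0, "y": 2.8, "z": -0.04, "rx": 0, "ry": 0, "rz": 0, "jaw": 1}]}}

```text
time: 17.8
eef_pos: [671.3, -10.0, 304.3]
eef_rot: [-0.463, 0.534, -0.364, 0.607]
contact_force: [-0.6, -0.6, -3.0]
opening: 32.0
```

```bash
python3 chk.py 10
```

```text
17.8 force arm axes [-0.7 -2.7  1.3] open 32.0 tq [-0.39 -0.16  0.04]
rel nominal (x,y,z arm) [-0.06 19.54 -0.12]
shift cm [0.01 0.95 0.  ] rotvec [-0.001  0.    -0.002]
```

Request:
{"op": "carry_out", "data": {"steps": [{"x": 0, "y": 0.2, "z": 0, "rx": 0, "ry": 0, "rz": 0, "jaw": 1}, {"x": 0, "y": 0.4, "z": 0, "rx": 0, "ry": 0, "rz": 0, "jaw": 1}, {"x": 0, "y": 0.6, "z": 0, "rx": 0, "ry": 0, "rz": 0, "jaw": 1}, {"x": 0, "y": 0.8, "z": 0, "rx": 0, "ry": 0, "rz": 0, "jaw": 1}, {"x": 0, "y": 0.8, "z": 0, "rx": 0, "ry": 0, "rz": 0, "jaw": 1}], "newtons": 55}}

```text
time: 18.3
eef_pos: [671.4, -6.8, 298.1]
eef_rot: [-0.463, 0.533, -0.364, 0.608]
contact_force: [0.2, 4.7, 0.2]
opening: 31.4
```

```bash
python3 chk.py 5; python3 - <<'E'
from h import *
p,d=shot('side','pics/s2.png')
cv2.imwrite('pics/s2c.png',cv2.resize(p[80:230,180:330,::-1],None,fx=4,fy=4,interpolation=cv2.INTER_CUBIC))
E
```

```text
18.3 force arm axes [ 1.  -1.3 -4.4] open 31.4 tq [ 0.6  -0.17 -0.05]
rel nominal (x,y,z arm) [ 0.56 12.67 -1.22]
shift cm [ 0.12  0.77 -0.06] rotvec [-0.003  0.001 -0.002]
```

View pics/s2c.png

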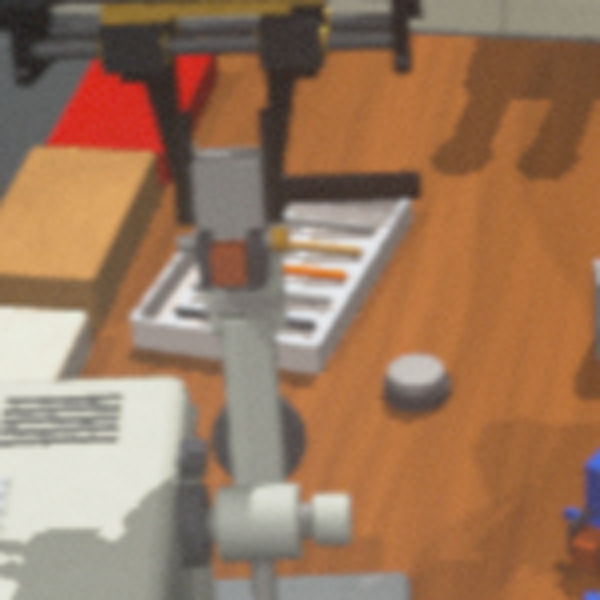

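The side crop shows the chuck at (230,215) seated in the channel beside the handle. The ball ramp has just been met: force is rising and the chuck is pressed towards the lips. I push on in 1 mm steps.

Request:
{"op": "carry_out", "data": {"steps": [{"x": 0, "y": 0.1, "z": 0, "rx": 0, "ry": 0, "rz": 0, "jaw": 1}, {"x": 0, "y": 0.2, "z": 0, "rx": 0, "ry": 0, "rz": 0, "jaw": 1}, {"x": 0, "y": 0.3, "z": 0, "rx": 0, "ry": 0, "rz": 0, "jaw": 1}, {"x": 0, "y": 0.4, "z": 0, "rx": 0, "ry": 0, "rz": 0, "jaw": 1}, {"x": 0, "y": 0.4, "z": 0, "rx": 0, "ry": 0, "rz": 0, "jaw": 1}]}}

```text
time: 18.85
eef_pos: [671.5, -5.8, 296.1]
eef_rot: [-0.462, 0.533, -0.364, 0.608]
contact_force: [-1.0, 6.0, 7.2]
opening: 31.2
```

```bash
python3 chk.py 5
```

```text
18.85 force arm axes [ 0.   4.9 -8. ] open 31.2 tq [ 0.95  0.15 -0.01]
rel nominal (x,y,z arm) [ 0.8  10.41 -1.49]
shift cm [ 0.15  0.54 -0.08] rotvec [-0.004  0.002 -0.001]
```

Request:
{"op": "carry_out", "data": {"steps": [{"x": -0.1, "y": 0.15, "z": 0, "rx": 0, "ry": 0, "rz": 0, "jaw": 1}, {"x": -0.1, "y": 0.3, "z": 0, "rx": 0, "ry": 0, "rz": 0, "jaw": 1}, {"x": -0.1, "y": 0.4, "z": 0, "rx": 0, "ry": 0, "rz": 0, "jaw": 1}, {"x": -0.1, "y": 0.5, "z": 0, "rx": 0, "ry": 0, "rz": 0, "jaw": 1}, {"x": -0.1, "y": 0.5, "z": 0, "rx": 0, "ry": 0, "rz": 0, "jaw": 1}]}}

```text
time: 19.35
eef_pos: [671.2, -4.3, 291.6]
eef_rot: [-0.463, 0.532, -0.365, 0.608]
contact_force: [-1.1, 3.8, 6.5]
opening: 31.6
```

```bash
python3 chk.py 5
```

```text
19.35 force arm axes [-0.4  4.9 -5.7] open 31.6 tq [ 0.5   0.09 -0.05]
rel nominal (x,y,z arm) [ 0.83  5.7  -1.58]
shift cm [ 0.16  0.07 -0.08] rotvec [-0.005  0.001 -0.   ]
```

Request:
{"op": "carry_out", "data": {"steps": [{"x": 0, "y": 0.1, "z": 0, "rx": 0, "ry": 0, "rz": 0, "jaw": 1}, {"x": 0, "y": 0.2, "z": 0, "rx": 0, "ry": 0, "rz": 0, "jaw": 1}, {"x": 0, "y": 0.3, "z": 0, "rx": 0, "ry": 0, "rz": 0, "jaw": 1}, {"x": 0, "y": 0.3, "z": 0, "rx": 0, "ry": 0, "rz": 0, "jaw": 1}]}}

```text
time: 19.75
eef_pos: [671.0, -3.1, 288.0]
eef_rot: [-0.463, 0.533, -0.365, 0.608]
contact_force: [-0.1, 3.4, 4.4]
opening: 31.9
```

```bash
python3 chk.py 0
```

```text
19.75 force arm axes [ 0.5  3.2 -4.6] open 31.9 tq [ 0.58 -0.18 -0.13]
rel nominal (x,y,z arm) [ 0.8   1.88 -1.58]
shift cm [ 0.16  0.19 -0.08] rotvec [-0.004  0.001 -0.001]
```

Request:
{"op": "carry_out", "data": {"steps": [{"x": 0, "y": 0.06, "z": 0, "rx": 0, "ry": 0, "rz": 0, "jaw": 1}, {"x": 0, "y": 0.12, "z": 0, "rx": 0, "ry": 0, "rz": 0, "jaw": 1}, {"x": 0, "y": 0.12, "z": 0, "rx": 0, "ry": 0, "rz": 0, "jaw": 1}]}}

```text
time: 20.05
eef_pos: [670.6, -2.5, 285.4]
eef_rot: [-0.463, 0.533, -0.364, 0.607]
contact_force: [0.8, 5.6, 3.3]
opening: 31.9
```

```bash
python3 chk.py 0
```

```text
20.05 force arm axes [ 1.8  1.5 -6.1] open 31.9 tq [ 0.72 -0.31 -0.07]
rel nominal (x,y,z arm) [ 0.52 -0.76 -1.48]
shift cm [ 0.15 -0.08 -0.05] rotvec [-0.003  0.001 -0.002]
```

The command went 1.2 mm, the tool moved 2.6 mm and the push fell, which fits the click. I nudge a little further to confirm it rests on the stop.

Request:
{"op": "carry_out", "data": {"steps": [{"x": 0, "y": 0.06, "z": 0, "rx": 0, "ry": 0, "rz": 0, "jaw": 1}, {"x": 0, "y": 0.12, "z": 0, "rx": 0, "ry": 0, "rz": 0, "jaw": 1}, {"x": 0, "y": 0.12, "z": 0, "rx": 0, "ry": 0, "rz": 0, "jaw": 1}]}}

```text
time: 20.35
eef_pos: [670.6, -2.4, 285.3]
eef_rot: [-0.463, 0.533, -0.365, 0.607]
contact_force: [-0.0, 3.6, 6.9]
opening: 31.5
```

```bash
python3 chk.py 0
```

```text
20.35 force arm axes [ 0.6  5.5 -5.5] open 31.5 tq [ 0.65 -0.01  0.03]
rel nominal (x,y,z arm) [ 0.54 -0.89 -1.53]
shift cm [ 0.15 -0.09 -0.05] rotvec [-0.003  0.001 -0.001]
```

It is on the stop: no further travel and the push rose by 4 N. I relax and release.

Request:
{"op": "carry_out", "data": {"steps": [{"x": -0.1, "y": -0.15, "z": 0, "rx": 0, "ry": 0, "rz": 0, "jaw": 1}, {"x": -0.1, "y": -0.15, "z": 0, "rx": 0, "ry": 0, "rz": 0, "jaw": 0}, {"x": -0.1, "y": -0.15, "z": 0, "rx": 0, "ry": 0, "rz": 0, "jaw": -0.1}, {"x": -0.1, "y": -0.15, "z": 0, "rx": 0, "ry": 0, "rz": 0, "jaw": -0.1}, {"x": -0.1, "y": -0.15, "z": 0, "rx": 0, "ry": 0, "rz": 0, "jaw": -0.1}, {"x": -0.1, "y": -1, "z": 0, "rx": 0, "ry": 0, "rz": 0, "jaw": -0.1}, {"x": -0.1, "y": -3, "z": 0, "rx": 0, "ry": 0, "rz": 0, "jaw": -0.1}, {"x": -0.1, "y": -6, "z": 0, "rx": 0, "ry": 0, "rz": 0, "jaw": -0.1}, {"x": -0.1, "y": -10, "z": 0, "rx": 0, "ry": 0, "rz": 0, "jaw": -0.1}, {"x": -0.1, "y": -14, "z": 0, "rx": 0, "ry": 0, "rz": 0, "jaw": -0.1}, {"x": -0.1, "y": -14, "z": 0, "rx": 0, "ry": 0, "rz": 0, "jaw": -0.1}]}}

```text
time: 21.45
eef_pos: [678.8, -46.4, 425.6]
eef_rot: [-0.462, 0.53, -0.368, 0.609]
contact_force: [0.7, 0.3, 1.2]
opening: 48.0
```

```bash
python3 - <<'E'
from h import *
s=sense();print(s['eef_pos'],s['contact_force'],s['opening'])
c=camera_info('wrist');p,d=shot('wrist','pics/w5.png');P=pts('wrist',d,c)
ps,ds=shot('side','pics/s3.png')
A=np.stack([xh,ay,az],1);L=(P-hinge)@A
m=(abs(L[...,0])<14)&(abs(L[...,2]+6)<12)&(L[...,1]>150)&(L[...,1]<190)
print('block top (expect y=170)',m.sum(),np.median(L[m],0) if m.sum() else '', np.percentile(L[m][:,1],[5,95]) if m.sum() else '')
W=np.zeros((480,800,3),np.uint8); W[:,:400]=cv2.resize(p[60:300,200:400,::-1],(400,480)); W[:400,400:]=cv2.resize(ps[80:230,180:330,::-1],(400,400)); cv2.imwrite('pics/f.png',W)
E
```

```text
[678.7862709  -46.39819112 425.63654351] [0.68728431 0.25359707 1.22222592] 47.96552099843926
block top (expect y=170) 1255 [-9.58389926e-02  1.69145997e+02 -6.37156885e+00] [168.07783902 170.2295406 ]
```

View pics/f.png

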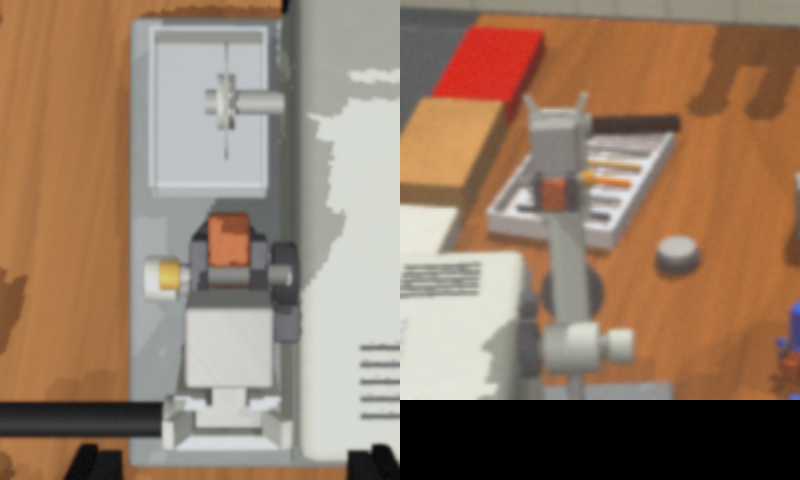

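The chuck is home: its top reads 169.1 mm along the arm, against 171.4 for the mouth, so 2.3 mm below it (2 expected). The arm is still parked and the gripper is clear. I hand the job in.

```bash
python3 -c "
from rig import *
print(sense()['joint_velocities'].round(3)); print(sign_off())"
```

```text
[ 0.01   0.023  0.065 -0.001 -0.011  0.   ]
the job is handed in; nothing more can be done
None
```

I handed the job in at about 21.5 s. The specimen arm is parked on its back stop and the chuck is home in its channel, with the gripper clear of both. The hand-in gave no verdict, so this rests on my own checks.

- **Arm:** I gripped the handle bar and swung it over at about 0.4 rad/s, slowing before the back stop. In the picture after release it was standing parked by itself, before the chuck went in.
- **Chuck:** I slid the grey T-tongue chuck down the channel. The push rose to roughly 8 N over the ball, then fell off with a small jump forward. A further 1.2 mm of command gave only about 0.1 mm of travel and 4 N more push, so it was resting on the end stop. The readings at the end of each move never came near 25 N.
- **Last checks:** The chuck's top measured 2.3 mm below the mouth, where 2 mm is expected. The wrist and side pictures show it in line, the arm still parked and nothing touching. None of my checks failed or disagreed beyond about 1 mm.
- **Not checked:** I did not measure the other bench items again. I gripped nothing but the handle and the chuck, and met no unexpected force.

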